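Aim the horn antenna at the panel and trigger the sweep

ROBOT

A 6-joint arm with a two-finger parallel gripper is mounted at the origin on the work surface. World frame = base frame: x ahead of the robot, y to its left, z up, the work surface at z = 0. Lengths are in m, angles in rad, forces in N, time in s.
With the tool pointing down it reaches from about 0.275 to 0.875 m from the base axis. Payload 12.5 kg.
Tool frame: the origin (TCP) lies between the finger pads; the fingertips stand 25 mm ahead of it and the grasp point (between the pads) lies 6 mm ahead of it; z points along the fingers, y is the line along which they close (so a half turn about z gives the same grasp; the last joint's range is limited). The gripper opens to 85 mm and grips with 20 to 120 N. Pads are 22 mm wide; open, the fingers measure 114 mm over their backs; the gripper's body (76 mm by 85 mm) begins 54 mm behind the grasp point. The pads swing forward as they close: fully open they stand 13 mm farther back than shut.
Start: joints at [1.183, 0.351, 1.652, -0, 1.139, -0.085], TCP at [0.164, 0.525, 0.256] pointing down, gripper open.
Joint ranges: [-2.75, 2.75], [-0.79, 2.1], [0.01, 2.65], [-1.57, 4.71], [0.07, 3.14], [-2.87, 2.87]. Speed limits (rad/s): [2.22, 2.22, 2.79, 3.14, 3.14, 3.14].

INTERFACE

Orientations are given as a 3x3 rotation matrix whose columns are the frame's x, y, z axes.
In Python, from cell import read_state, capture, get_calibration, close_job, outline_of gives the robot as it stands.
- The arm moves only by the shell command python3 -m pendant 'ROWS' [FORCE]. ROWS is JSON, a list of rows, each a list of 3 entries, a list of its own where there are three numbers: the closure, from 0 (fully open) to 1 (shut), then the shift along the tool's x, y, z in units of 0.15 m (1.0 is 0.15 m), then the turn, a rotation vector about the tool's x, y, z in units of pi/4 rad (1.0 is pi/4 rad). In form: [[grip, [x, y, z], [ax, ay, az]], ...]. A call has 1 to 12 rows; each row is the pose to reach, as a shift and turn from the pose commanded when the call began, along the tool's axes at that moment; what a row does not reach only later rows make up. A row lasts 1/10 s, in which the tool goes at most 50 mm and 8.59 degrees, less where a joint would pass 70% of its speed; a pose out of reach is approached as far as the arm can. A call with a number of a shift or a turn outside -1 to 1 is refused whole. A call with a gripper value outside its range is refused whole. The fingers move at their own pace and stop on an object; FORCE is the grip in N (left out, the last holds). Time passes only in rows, so rows that repeat a pose let the fingers close. It gives the time, the measured TCP pose, the force, the opening and the grip force at its end, in the units of the state.
- read_state(): the state, without advancing time (a new reading comes with each control period).
- capture(name): name is "scene" or "top" or "wrist"; returns the picture (400x640x3 uint8, red, green, blue); there is no depth.
- get_calibration(name): a dict with "fx", "fy", "cx", "cy" (pixels), "rvec" (rotation vector, rad) and "tvec" (3), from world to camera coordinates, as OpenCV has them. Camera axes: x right, y down, z forward; pixel columns grow to the right and rows downward; lengths in m; the calibration is good to about 2 mm. A picture is of the moment at which its call begins: read the wrist's pose just before it. get_calibration takes no time and is no camera call; for the wrist camera it gives the pose at the moment of the call.
- close_job(): hands the job in; it is judged then, once.
Trained networks look in the newest picture that a camera, given by its name, has taken for a name from the list of things; names that differ only in an ending like _2 or _b are one class to them, and where a whole thing is asked for, a point or a joint stands for the part that bears it (a point fixed in the world has none). Each returns a list of dicts, best first, with "confidence" (0 to 1); they miss things now and then, are a little off and sometimes report something else, mostly with a low value. They report only what shows in the picture. A call takes as long as a camera call. They do not tell look-alikes from the thing itself.
- outline_of(label, camera): "region" (400x640 bool, what is visible of it) and "location" ([column, row] in pixels, amid what is visible of it).
The state is a dict: "clock": time; "qpos": joint angles; "joint_velocities": joint speeds; "joint_efforts": joint torques, N m; "position": TCP position; "ee_rot": TCP orientation; "wrist_force": force on the tool from outside, world axes, zero at the start; "moment": the same for the moment, N m; "finger_gap": opening from 0.0 (shut) to 1.0 (fully open); "grip_force": force on a finger pad.
Only numpy, scipy, OpenCV 4.12 (cv2) and the standard library are available. Lean on these libraries where they do the work, as an engineer would, in place of code of your own. Each camera call takes 0.05 s, during which the arm holds its last target. There are 200 camera calls.

TASK

Swing the antenna rotator round by pushing its tail bar sideways with one fingertip, without gripping it and without touching the horn, until the horn points at the middle of the flat square panel antenna. Then take the finger off the bar and, with the horn aimed, press the round button on the trigger box down and let it come up again. Do not lift, shift or knock over the rotator's base, the antennas or anything else on the bench.

Things in the scene. Friction and masses are not known exactly. Their poses are not given: they have to be found in the camera images.
- rotator: The rotator's base: a round grey drum 100 mm across on a 124 mm dark foot plate, 62 mm high, 3 kg, standing loose on the mat. Origin: centre of its underside, below the vertical turning axis; z up.
- head (a joint): Angle of the turning head on the rotator's base, rad, growing counter-clockwise from above; 0 when the horn points along the -x axis of the rotator's base. Turns freely over more than a full turn either way from where it starts, with light friction (about 0.08 Nm, under 1 N at the end of the tail bar), no spring, and stays where it is left.
- horn: Aluminium conical horn antenna on the turning head. Origin: on the vertical turning axis at the horn's mid height, 105 mm above the mat. x: the way the horn points, y to its left, z up. It starts 26 mm ahead of the axis with a 40 mm square flange and flares to a round mouth 72 mm across (from 69 to 141 mm above the mat) at 105 mm from the axis. Not to be touched.
- tail_left: Left half (on the horn's +y side) of the grey tail bar, the bar that sticks out behind the horn along its -x. The whole bar is 20 mm wide, 26 mm high (from 92 to 118 mm above the mat) and free from 16 to 130 mm from the turning axis; it passes over the head's 88 mm disc (top at 73 mm). Frame as horn. The two halves move as one; pressing both side faces at once (over 2 N each) is gripping.
- tail_right: Right half (on the horn's -y side) of the tail bar, fixed to the left half; frame as horn.
- tail_push (a point): Point on the tail bar's centre line, mid height, 105 mm behind the turning axis: a good place to push (on a side face, 10 mm to the side of this point).
- panel: The panel antenna: a flat upright square white plate, 100 x 100 x 8 mm with a 70 mm square copper patch on its front, on a round dark foot 72 mm across; 155 mm high in all, loose, 0.4 kg. Origin: centre of its underside; z up; its front faces its -x.
- panel_center (a point): Middle of the panel antenna's square plate, 105 mm above the mat: what the horn must point at.
- trigger: Trigger box: a grey box 80 x 100 x 35 mm fixed to the bench, with one white round button in a black housing in the middle of its top. Origin: centre of its underside; z up.
- button (a joint): Travel of the trigger box's button, m: 0 up, 0.006 fully down; springs back. Fully down takes 4 N; it counts as pressed from 0.004.
- button_top (a point): Centre of the top face of the 32 mm round button; it is pressed straight down from above.
- whip: Bystander: black rod antenna on a 72 mm foot, 154 mm high, loose. Origin: centre of its underside.
- bicone: Bystander: aluminium double-cone antenna, 68 mm across, on a 72 mm foot, 148 mm high, loose. Origin: centre of its underside.
- tray: Bystander: fixed grey compartment tray, 90 x 120 x 30 mm. Origin: centre of its underside.
- wrench: Bystander: loose wrench, 150 mm long, lying flat.
- driver: Bystander: loose screwdriver, 170 mm long, lying flat.
- adapter: Bystander: loose upright brass coaxial adapter, 20 mm across, 42 mm high. Origin: centre of its underside.
- load: Bystander: loose upright steel coaxial adapter, 20 mm across, 42 mm high. Origin: centre of its underside.
- jar: Bystander: loose small jar, 48 mm across, 60 mm high. Origin: centre of its underside.
Things that resemble listed ones, but are neither listed nor needed, are in the scene too. Leave any yellow look-alike of the panel alone. Leave any purple look-alike of the trigger alone.

How it is judged:
By the outcome, as a careful person would: the job done as asked, in the order asked, and still so for the second after the job is handed in, with the robot touching nothing.
It also fails if it takes over 58 s, if anything falls off the work surface, if the arm or the gripper's body presses on something with over 40 N, if the wrist force passes 120 N, or if a joint passes its speed limit or range.

## Working session

There is one attempt and no reset: what is moved stays moved. The work goes in short steps, Python scripts to look and compute and a shell command to move; the robot and the scene stay as the last step left them, time stands still between calls to the robot, and variables do not carry over. Pictures are saved under pics/ and viewed, at most 10 in all, crops included, and the job is handed in when it is done.

```bash
mkdir -p pics; cat > h.py <<'E'
import numpy as np, cv2
from cell import *
def cal(n):
    c=get_calibration(n); K=np.array([[c['fx'],0,c['cx']],[0,c['fy'],c['cy']],[0,0,1.]])
    return K,cv2.Rodrigues(np.array(c['rvec'],float))[0],np.array(c['tvec'],float).reshape(3)
def ray(n,px,c=None):
    K,R,t=c or cal(n); d=R.T@np.linalg.inv(K)@np.array([px[0],px[1],1.]); return -R.T@t,d
def atz(n,px,z,c=None):
    o,d=ray(n,px,c); return o+d*(z-o[2])/d[2]
def proj(n,P,c=None):
    K,R,t=c or cal(n); p=(R@np.atleast_2d(P).T).T+t; q=(K@p.T).T; return q[:,:2]/q[:,2:]
def tri(rays):
    A=np.zeros((3,3));b=np.zeros(3)
    for o,d in rays:
        d=d/np.linalg.norm(d);M=np.eye(3)-np.outer(d,d);A+=M;b+=M@o
    p=np.linalg.solve(A,b); return p,[np.linalg.norm(np.cross(p-o,d/np.linalg.norm(d))) for o,d in rays]
def save(im,f): cv2.imwrite('pics/'+f,im[:,:,::-1])
E
python3 - <<'E'
from h import *
for n in('top','scene'):
    im=capture(n); save(im,n+'0.png'); np.save(n+'0.npy',im)
    K,R,t=cal(n); print(n,(-R.T@t).round(3),K[0,0])
    for l in('rotator','horn','tail_left','tail_right','panel','trigger','button','whip','bicone','jar'):
        for r in outline_of(l,n)[:3]:
            print(l,round(r['confidence'],2),np.round(r['location']),r['region'].sum())
s=read_state();print(s['clock'],s['position'],s['ee_rot'],s['finger_gap'])
E
```

```text
top [ 0.419 -0.021  1.358] 489.793123326168
rotator 0.94 [337. 202.] 2172
horn 0.76 [324. 219.] 651
tail_left 0.59 [358. 174.] 161
tail_left 0.48 [385. 273.] 53
tail_right 0.59 [352. 175.] 136
panel 0.85 [495. 250.] 931
panel 0.73 [383. 114.] 754
trigger 0.72 [212. 226.] 1155
trigger 0.68 [150. 254.] 1248
button 0.6 [210. 228.] 104
button 0.44 [149. 256.] 130
whip 0.6 [214. 160.] 507
bicone 0.82 [305. 115.] 878
bicone 0.39 [212. 160.] 512
bicone 0.34 [386. 271.] 53
jar 0.66 [234. 272.] 275
scene [1.378 0.721 0.826] 424.8940961850964
rotator 0.65 [311. 203.] 2013
horn 0.58 [335. 194.] 398
tail_right 0.71 [279. 248.] 1090
tail_right 0.52 [290. 194.] 308
tail_right 0.17 [375. 288.] 577
panel 0.69 [227. 219.] 904
panel 0.63 [223. 184.] 451
panel 0.51 [257. 161.] 252
trigger 0.69 [221. 179.] 419
trigger 0.61 [482. 265.] 1032
trigger 0.6 [411. 255.] 961
button 0.66 [417. 243.] 82
button 0.64 [484. 257.] 94
whip 0.61 [374. 290.] 602
bicone 0.74 [281. 246.] 1201
jar 0.65 [417. 226.] 306
1.1 [0.16396968 0.52498552 0.25629624] [[-9.54516414e-01  2.98158371e-01  3.14621311e-05]
 [ 2.98158371e-01  9.54516414e-01  3.01274948e-05]
 [-2.10483558e-05  3.81378860e-05 -9.99999999e-01]] 0.9992932928526577
```

View pics/top0.png

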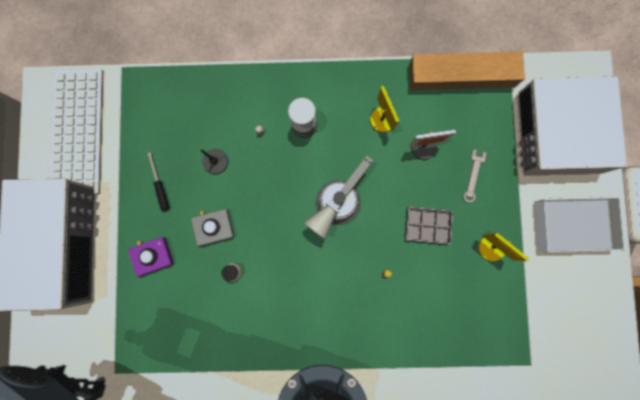

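View pics/scene0.png

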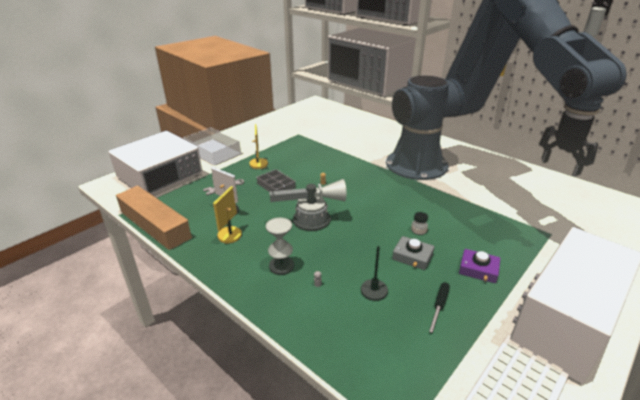

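Top view: the horn points down-left from the axis at about (338,202), and the tail runs up-right to (366,160).

- Panel candidates: white with copper patch at (432,140), yellow at (385,112) and yellow at (500,248). I choose the white one.
- Trigger candidates: grey at (211,228) and purple at (150,257). I choose the grey one.

Scene view: rotator at (312,203), white panel at (225,184), grey trigger at (413,250), purple at (481,263).

Next I measure from both views and check with a close crop.

```bash
python3 - <<'E'
from h import *
ct,cs=cal('top'),cal('scene')
def T(a,b): 
    p,e=tri([ray('top',a,ct),ray('scene',b,cs)]); return p.round(3),np.round(e,3)
print('btn',T((210,227),(414,244)))
print('panelc',T((434,137),(224,183)))
print('tail tip',T((368,159),(274,196)))
for n,px,z in [('axis',(338,202),.073),('tailtip',(368,159),.118),('mouth',(317,226),.105),('panel',(434,137),.11),('btn',(210,227),.05),('bicone',(302,112),.12),('yel',(388,105),.12)]:
    print(n,atz('top',px,z,ct).round(3))
im=np.load('top0.npy'); a=cv2.resize(im[80:280,190:470],None,fx=2.8,fy=2.8,interpolation=cv2.INTER_CUBIC); save(a,'crop1.png')
E
```

```text
btn (array([0.496, 0.288, 0.048]), array([0.001, 0.001]))
panelc (array([ 0.71 , -0.306,  0.11 ]), array([0.002, 0.002]))
tail tip (array([ 0.655, -0.131,  0.108]), array([0.005, 0.005]))
axis [ 0.552 -0.055  0.073]
tailtip [ 0.657 -0.134  0.118]
mouth [0.489 0.001 0.105]
panel [ 0.712 -0.307  0.11 ]
btn [0.496 0.289 0.05 ]
bicone [0.785 0.033 0.12 ]
yel [ 0.797 -0.19   0.12 ]
```

View pics/crop1.png

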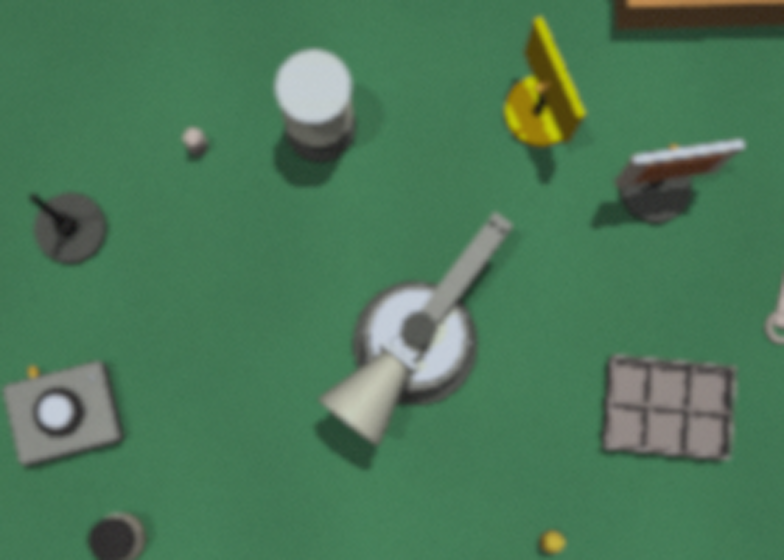

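Close crop: the white panel with its copper front is at crop (690,160), and its foot is at (655,190). The knob on the axis is at (418,330), the tail end at (502,224), and the grey trigger button at (56,411). This confirms both choices. Next I plan the hover move.

```bash
cat >> h.py <<'E'
def yaw(R): return np.degrees(np.arctan2(R[1,1],R[0,1]))
def Rd(y):
    a=np.radians(y); return np.array([[-np.sin(a),np.cos(a),0],[np.cos(a),np.sin(a),0],[0,0,-1.]])
def plan(wps,s=None):
    """print calls through (x,y,z,yaw) waypoints, splitting long ones"""
    s=s or read_state(); p=np.array(s['position']);y=yaw(np.array(s['ee_rot']))
    for w in wps:
        w=np.array(w,float); n=1
        d=w[:3]-p; n=int(max(np.ceil(np.linalg.norm(d)/.149),np.ceil(abs(w[3]-y)/44.9),1)); y0=y
        for k in range(n):
            sh=Rd(y).T@(d/n)/.15; dy=(w[3]-y0)/n
            print('[%.3f,%.3f,%.3f],[0,0,%.3f]'%(*sh,-dy/45),'->',(p+d/n).round(3),round(y+dy,1)); p=p+d/n;y+=dy
E
python3 - <<'E'
from h import *
ct=cal('top'); c=lambda x,y:(190+x/2.8,80+y/2.8)
ax=atz('top',c(418,330),.11,ct)[:2]; e=atz('top',c(502,224),.118,ct)[:2]
print(ax,e, np.degrees(np.arctan2(*(e-ax)[::-1])),np.linalg.norm(e-ax))
pf=atz('top',c(655,190),.008,ct)[:2]; pl=[atz('top',c(*q),.155,ct)[:2] for q in((635,160),(743,145))]
print(pf,pl,np.mean(pl,0))
plan([(0.60,-0.16,.30,-130)])
E
```

```text
[ 0.55900567 -0.05766331] [ 0.653995   -0.13702914] -39.87955475926693 0.12378169575960177
[ 0.70540967 -0.30106208] [array([ 0.70192747, -0.25404119]), array([ 0.71305163, -0.3507143 ])] [ 0.70748955 -0.30237775]
[-0.689,-0.582,-0.049],[0,0,0.751] -> [0.237 0.411 0.264] 38.9
[-0.897,-0.101,-0.049],[0,0,0.751] -> [0.309 0.297 0.271] 5.1
[-0.801,0.415,-0.049],[0,0,0.751] -> [0.382 0.182 0.278] -28.7
[-0.435,0.790,-0.049],[0,0,0.751] -> [0.455 0.068 0.285] -62.4
[0.078,0.899,-0.049],[0,0,0.751] -> [ 0.527 -0.046  0.293] -96.2
[0.564,0.704,-0.049],[0,0,0.751] -> [ 0.6  -0.16  0.3 ] -130.0
```

```bash

python3 -m pendant '[[1,[-0.689,-0.582,-0.049],[0,0,0.751]],[1,[-0.689,-0.582,-0.049],[0,0,0.751]],[1,[-0.689,-0.582,-0.049],[0,0,0.751]],[1,[-0.689,-0.582,-0.049],[0,0,0.751]],[1,[-0.689,-0.582,-0.049],[0,0,0.751]]]' 20
python3 -m pendant '[[1,[-0.897,-0.101,-0.049],[0,0,0.751]],[1,[-0.897,-0.101,-0.049],[0,0,0.751]],[1,[-0.897,-0.101,-0.049],[0,0,0.751]],[1,[-0.897,-0.101,-0.049],[0,0,0.751]],[1,[-0.897,-0.101,-0.049],[0,0,0.751]]]' >/dev/null
python3 -m pendant '[[1,[-0.801,0.415,-0.049],[0,0,0.751]],[1,[-0.801,0.415,-0.049],[0,0,0.751]],[1,[-0.801,0.415,-0.049],[0,0,0.751]],[1,[-0.801,0.415,-0.049],[0,0,0.751]],[1,[-0.801,0.415,-0.049],[0,0,0.751]]]' >/dev/null
python3 -m pendant '[[1,[-0.435,0.790,-0.049],[0,0,0.751]],[1,[-0.435,0.790,-0.049],[0,0,0.751]],[1,[-0.435,0.790,-0.049],[0,0,0.751]],[1,[-0.435,0.790,-0.049],[0,0,0.751]],[1,[-0.435,0.790,-0.049],[0,0,0.751]]]'
python3 -m pendant '[[1,[0.078,0.899,-0.049],[0,0,0.751]],[1,[0.078,0.899,-0.049],[0,0,0.751]],[1,[0.078,0.899,-0.049],[0,0,0.751]],[1,[0.078,0.899,-0.049],[0,0,0.751]],[1,[0.078,0.899,-0.049],[0,0,0.751]]]'
python3 -m pendant '[[1,[0.564,0.704,-0.049],[0,0,0.751]],[1,[0.564,0.704,-0.049],[0,0,0.751]],[1,[0.564,0.704,-0.049],[0,0,0.751]],[1,[0.564,0.704,-0.049],[0,0,0.751]],[1,[0.564,0.704,-0.049],[0,0,0.751]],[1,[0.564,0.704,-0.049],[0,0,0.751]]]'
python3 - <<'E'
from h import *
s=read_state();print(s['clock'],s['position'],yaw(np.array(s['ee_rot'])),s['qpos'],s['finger_gap'])
im=capture('wrist');save(im,'w1.png');c=cal('wrist');print((-c[1].T@c[2]).round(3),c[1].round(2))
E
```

```text
clock: 1.6
position: [0.2371, 0.4104, 0.264]
ee_rot: [[-0.624, 0.781, 0.0], [0.781, 0.624, 0.001], [0.0, 0.001, -1.0]]
wrist_force: [-0.2, 0.0, -1.0]
finger_gap: 0.143
grip_force: 0.0
clock: 3.1
position: [0.4544, 0.0688, 0.2854]
ee_rot: [[0.884, 0.467, -0.001], [0.467, -0.884, 0.0], [-0.001, -0.0, -1.0]]
wrist_force: [-0.2, 0.7, -0.5]
finger_gap: -0.001
grip_force: 0.0
clock: 3.6
position: [0.527, -0.0451, 0.2926]
ee_rot: [[0.995, -0.103, -0.001], [-0.103, -0.995, 0.0], [-0.001, -0.0, -1.0]]
wrist_force: [0.6, 0.5, -0.7]
finger_gap: -0.001
grip_force: 0.0
clock: 4.2
position: [0.5993, -0.1586, 0.3003]
ee_rot: [[0.772, -0.635, -0.0], [-0.635, -0.772, 0.0], [-0.001, 0.0, -1.0]]
wrist_force: [0.1, 0.4, 1.0]
finger_gap: 0.002
grip_force: 0.0
4.2 [ 0.59926431 -0.15860881  0.3003247 ] -129.43837503648223 [-3.33884793e-01  4.41775207e-01  1.40630756e+00  1.66837623e-04
  1.29404600e+00  1.92519541e+00] 0.0022256453201804924
[ 0.652 -0.201  0.418] [[-0.64 -0.77 -0.  ]
 [-0.74  0.61  0.27]
 [-0.2   0.17 -0.96]]
```

View pics/w1.png

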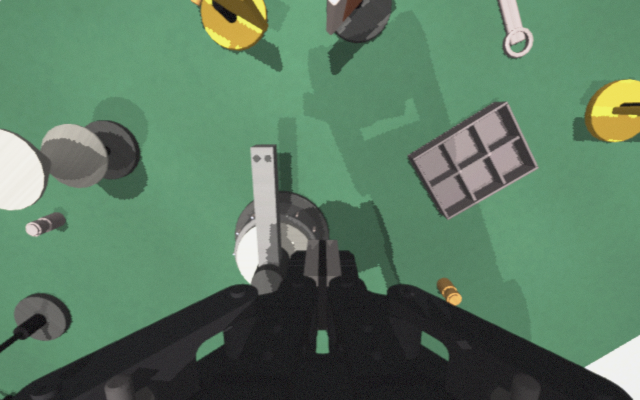

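Wrist view: the tail's end is at (263,146) and the tail runs down to about (267,262). The shut fingertips are at (322,250), on the tail's clockwise side as wanted. The white panel's foot is at (362,20) and the tray is at right.

```bash
python3 - <<'E'
from h import *
c=cal('wrist')
a=atz('w',(263.5,145.5),.118,c);b=atz('w',(268,225),.118,c)
for q in((251,147),(276,145)): print(atz('w',q,.118,c))
h=np.degrees(np.arctan2(*(a-b)[:2][::-1]));print(a,b,h)
u=(a-b)/np.linalg.norm(a-b); print('axis',a-.13*u)
ax=(a-.13*u)[:2]
H=-40.; 
def pos(H,off,z,yw,r=.108):
    t=np.radians(H); return (*(ax+r*np.array([np.cos(t),np.sin(t)])+off*np.array([np.sin(t),-np.cos(t)])),z,yw)
plan([pos(h,.05,.20,-130),pos(h,.05,.123,-130)])
E
```

```text
[ 0.66713764 -0.13061125  0.118     ]
[ 0.65421581 -0.14906705  0.118     ]
[ 0.66100053 -0.14014525  0.118     ] [ 0.60243904 -0.09284466  0.118     ] -38.92808652720771
axis [ 0.55986895 -0.05846047  0.118     ]
[0.096,-0.023,0.670],[0,0,0.010] -> [ 0.612 -0.165  0.2  ] -130.0
[0.000,0.000,0.513],[0,0,-0.000] -> [ 0.612 -0.165  0.123] -130.0
```

```bash

python3 -m pendant '[[1,[0.096,-0.023,0.35],[0,0,0.01]],[1,[0.096,-0.023,0.67],[0,0,0.01]],[1,[0.096,-0.023,0.93],[0,0,0.01]],[1,[0.096,-0.023,1],[0,0,0.01]],[1,[0.096,-0.023,1],[0,0,0.01]]]'
python3 -m pendant '[[1,[0,0,0.1],[0,0,0]],[1,[0,0,0.183],[0,0,0]],[1,[0,0,0.183],[0,0,0]]]'
cat >> h.py <<'E'
AX=np.array([.5595,-.058])
def pos(H,off,z,yw,r=.108):
    t=np.radians(H); return (*(AX+r*np.array([np.cos(t),np.sin(t)])+off*np.array([np.sin(t),-np.cos(t)])),z,yw)
def arc(H0,H1,n,off=.025,z=.123,off0=None,yawoff=-90,p0=None):
    """rows sweeping tail from H0 to H1; returns end pose"""
    if p0 is None:
        s=read_state(); p0=(*s['position'],yaw(np.array(s['ee_rot'])))
    off0=off if off0 is None else off0
    out=[]
    for k in range(1,n+1):
        f=k/n; w=pos(H0+(H1-H0)*f,off0+(off-off0)*f,z,H0+(H1-H0)*f+yawoff)
        sh=Rd(p0[3]).T@(np.array(w[:3])-p0[:3])/.15; dy=(w[3]-p0[3]+180)%360-180
        out.append('[1,[%.2f,%.2f,%.2f],[0,0,%.2f]]'%(*sh,-dy/45))
    print('['+','.join(out)+']'); return w
E
python3 - <<'E'
from h import *
w=arc(-39.5,-3,12,off0=.045,z=.123)
w=arc(-3,39,12,p0=w)
E
```

```text
clock: 4.75
position: [0.6123, -0.1661, 0.15]
ee_rot: [[0.762, -0.647, -0.002], [-0.647, -0.762, 0.001], [-0.002, 0.001, -1.0]]
wrist_force: [0.2, 0.6, 0.1]
finger_gap: 0.001
grip_force: 0.0
clock: 5.05
position: [0.6121, -0.1668, 0.122]
ee_rot: [[0.76, -0.65, -0.001], [-0.65, -0.76, 0.0], [-0.001, 0.001, -1.0]]
wrist_force: [-0.3, 0.3, -1.1]
finger_gap: -0.002
grip_force: 0.0
[[1,[0.00,-0.09,-0.01],[0,0,-0.09]],[1,[0.01,-0.14,-0.01],[0,0,-0.16]],[1,[0.02,-0.19,-0.01],[0,0,-0.23]],[1,[0.02,-0.24,-0.01],[0,0,-0.29]],[1,[0.02,-0.29,-0.01],[0,0,-0.36]],[1,[0.02,-0.34,-0.01],[0,0,-0.43]],[1,[0.01,-0.39,-0.01],[0,0,-0.50]],[1,[0.00,-0.44,-0.01],[0,0,-0.56]],[1,[-0.01,-0.49,-0.01],[0,0,-0.63]],[1,[-0.03,-0.54,-0.01],[0,0,-0.70]],[1,[-0.04,-0.58,-0.01],[0,0,-0.77]],[1,[-0.07,-0.63,-0.01],[0,0,-0.83]]]
[[1,[0.01,-0.04,0.00],[0,0,-0.08]],[1,[0.01,-0.09,0.00],[0,0,-0.16]],[1,[0.02,-0.13,0.00],[0,0,-0.23]],[1,[0.02,-0.18,0.00],[0,0,-0.31]],[1,[0.02,-0.22,0.00],[0,0,-0.39]],[1,[0.01,-0.27,0.00],[0,0,-0.47]],[1,[0.00,-0.31,0.00],[0,0,-0.54]],[1,[-0.01,-0.36,0.00],[0,0,-0.62]],[1,[-0.02,-0.40,0.00],[0,0,-0.70]],[1,[-0.03,-0.44,0.00],[0,0,-0.78]],[1,[-0.05,-0.48,0.00],[0,0,-0.86]],[1,[-0.07,-0.52,0.00],[0,0,-0.93]]]
```

```bash

python3 -m pendant '[[1,[0.00,-0.09,0],[0,0,-0.09]],[1,[0.01,-0.14,0],[0,0,-0.16]],[1,[0.02,-0.19,0],[0,0,-0.23]],[1,[0.02,-0.24,0],[0,0,-0.29]],[1,[0.02,-0.29,0],[0,0,-0.36]],[1,[0.02,-0.34,0],[0,0,-0.43]],[1,[0.01,-0.39,0],[0,0,-0.50]],[1,[0.00,-0.44,0],[0,0,-0.56]],[1,[-0.01,-0.49,0],[0,0,-0.63]],[1,[-0.03,-0.54,0],[0,0,-0.70]],[1,[-0.04,-0.58,0],[0,0,-0.77]],[1,[-0.07,-0.63,0],[0,0,-0.83]]]'
python3 - <<'E'
from h import *
s=read_state();print(s['position'],yaw(np.array(s['ee_rot'])))
im=capture('wrist');save(im,'w2.png')
E
```

```text
clock: 6.25
position: [0.6667, -0.0886, 0.1238]
ee_rot: [[0.999, -0.054, 0.001], [-0.054, -0.999, -0.001], [0.001, 0.0, -1.0]]
wrist_force: [0.8, -0.8, -0.1]
finger_gap: 0.003
grip_force: 0.5
[ 0.66666297 -0.08859387  0.12379839] -93.08577763171394
```

View pics/w2.png

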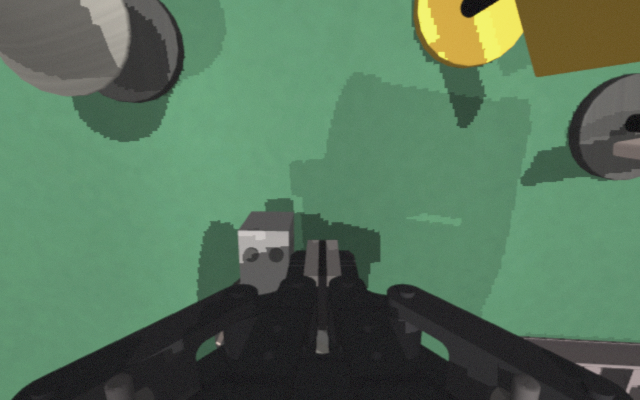

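The tail end at (265,240) is parallel to the finger at (322,250) and has swung round with it. I continue.

```bash

python3 -m pendant '[[1,[0.01,-0.04,0.00],[0,0,-0.08]],[1,[0.01,-0.09,0.00],[0,0,-0.16]],[1,[0.02,-0.13,0.00],[0,0,-0.23]],[1,[0.02,-0.18,0.00],[0,0,-0.31]],[1,[0.02,-0.22,0.00],[0,0,-0.39]],[1,[0.01,-0.27,0.00],[0,0,-0.47]],[1,[0.00,-0.31,0.00],[0,0,-0.54]],[1,[-0.01,-0.36,0.00],[0,0,-0.62]],[1,[-0.02,-0.40,0.00],[0,0,-0.70]],[1,[-0.03,-0.44,0.00],[0,0,-0.78]],[1,[-0.05,-0.48,0.00],[0,0,-0.86]],[1,[-0.07,-0.52,0.00],[0,0,-0.93]]]'
python3 - <<'E'
from h import *
w=arc(39,81,12)
w=arc(81,106,10,p0=w)
im=capture('top');save(cv2.resize(im[100:280,240:480],None,fx=3,fy=3,interpolation=2),'t2.png')
E
```

```text
clock: 7.5
position: [0.6603, -0.01, 0.1237]
ee_rot: [[0.78, 0.626, 0.001], [0.626, -0.78, -0.0], [0.001, 0.001, -1.0]]
wrist_force: [0.5, 0.4, 0.9]
finger_gap: -0.004
grip_force: 0.4
[[1,[0.00,-0.05,0.00],[0,0,-0.08]],[1,[0.01,-0.10,0.00],[0,0,-0.16]],[1,[0.01,-0.14,0.00],[0,0,-0.24]],[1,[0.01,-0.19,0.00],[0,0,-0.32]],[1,[0.01,-0.23,0.00],[0,0,-0.39]],[1,[0.01,-0.28,0.00],[0,0,-0.47]],[1,[-0.00,-0.32,0.00],[0,0,-0.55]],[1,[-0.01,-0.36,0.00],[0,0,-0.63]],[1,[-0.02,-0.41,0.00],[0,0,-0.71]],[1,[-0.04,-0.45,0.00],[0,0,-0.78]],[1,[-0.06,-0.49,0.00],[0,0,-0.86]],[1,[-0.08,-0.53,0.00],[0,0,-0.94]]]
[[1,[0.01,-0.03,0.00],[0,0,-0.06]],[1,[0.01,-0.06,0.00],[0,0,-0.11]],[1,[0.02,-0.10,0.00],[0,0,-0.17]],[1,[0.02,-0.13,0.00],[0,0,-0.22]],[1,[0.02,-0.16,0.00],[0,0,-0.28]],[1,[0.02,-0.19,0.00],[0,0,-0.33]],[1,[0.02,-0.22,0.00],[0,0,-0.39]],[1,[0.01,-0.26,0.00],[0,0,-0.44]],[1,[0.01,-0.29,0.00],[0,0,-0.50]],[1,[0.00,-0.32,0.00],[0,0,-0.56]]]
```

View pics/t2.png

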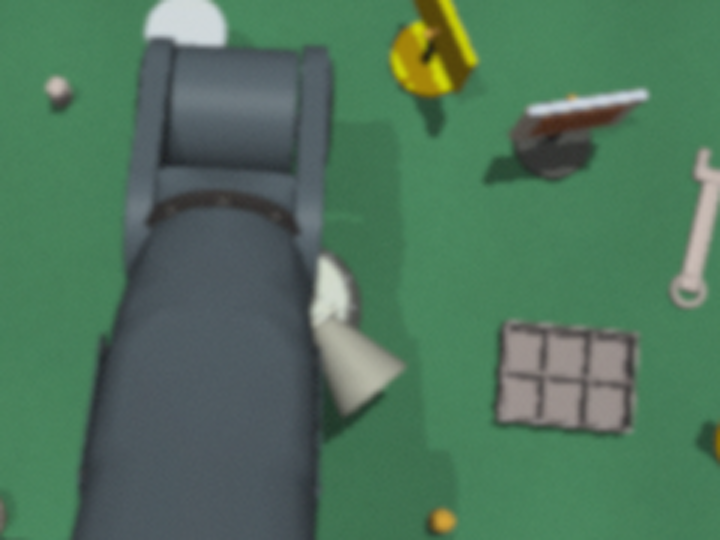

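The horn now points down-right, with its mouth at crop (375,390). The head is turning with the finger and nothing else has moved. I go on.

```bash

python3 -m pendant '[[1,[0.00,-0.05,0.00],[0,0,-0.08]],[1,[0.01,-0.10,0.00],[0,0,-0.16]],[1,[0.01,-0.14,0.00],[0,0,-0.24]],[1,[0.01,-0.19,0.00],[0,0,-0.32]],[1,[0.01,-0.23,0.00],[0,0,-0.39]],[1,[0.01,-0.28,0.00],[0,0,-0.47]],[1,[0,-0.32,0.00],[0,0,-0.55]],[1,[-0.01,-0.36,0.00],[0,0,-0.63]],[1,[-0.02,-0.41,0.00],[0,0,-0.71]],[1,[-0.04,-0.45,0.00],[0,0,-0.78]],[1,[-0.06,-0.49,0.00],[0,0,-0.86]],[1,[-0.08,-0.53,0.00],[0,0,-0.94]]]'
python3 -m pendant '[[1,[0.01,-0.03,0.00],[0,0,-0.06]],[1,[0.01,-0.06,0.00],[0,0,-0.11]],[1,[0.02,-0.10,0.00],[0,0,-0.17]],[1,[0.02,-0.13,0.00],[0,0,-0.22]],[1,[0.02,-0.16,0.00],[0,0,-0.28]],[1,[0.02,-0.19,0.00],[0,0,-0.33]],[1,[0.02,-0.22,0.00],[0,0,-0.39]],[1,[0.01,-0.26,0.00],[0,0,-0.44]],[1,[0.01,-0.29,0.00],[0,0,-0.50]],[1,[0.00,-0.32,0.00],[0,0,-0.56]],[1,[0.00,-0.32,0.00],[0,0,-0.56]]]'
python3 - <<'E'
from h import *
im=capture('top');save(cv2.resize(im[90:280,270:500],None,fx=3,fy=3,interpolation=2),'t3.png')
im=capture('wrist');np.save('w3.npy',im)
for l in('tail_left','tail_right','horn'):
    for r in outline_of(l,'wrist')[:2]: print(l,r['confidence'],r['location'],r['region'].sum())
s=read_state();print(s['position'],yaw(np.array(s['ee_rot'])),s['qpos'])
E
```

```text
clock: 8.75
position: [0.6013, 0.0446, 0.1236]
ee_rot: [[0.157, 0.988, 0.001], [0.988, -0.157, 0.0], [0.0, 0.001, -1.0]]
wrist_force: [0.9, 0.1, 0.8]
finger_gap: 0.003
grip_force: 0.4
clock: 9.85
position: [0.5536, 0.052, 0.1234]
ee_rot: [[-0.277, 0.961, 0.0], [0.961, 0.277, -0.0], [-0.0, 0.0, -1.0]]
wrist_force: [-0.2, 0.3, 0.0]
finger_gap: 0.004
grip_force: 0.0
tail_left 0.84 [276.2, 245.2] 2244
tail_right 0.83 [251.6, 245.5] 2026
[0.55384163 0.05217732 0.12304851] 16.05348977123141 [ 1.02586396e-02  5.33588180e-01  1.74417701e+00 -3.82902967e-05
  8.63594214e-01 -2.69902729e-01]
```

View pics/t3.png

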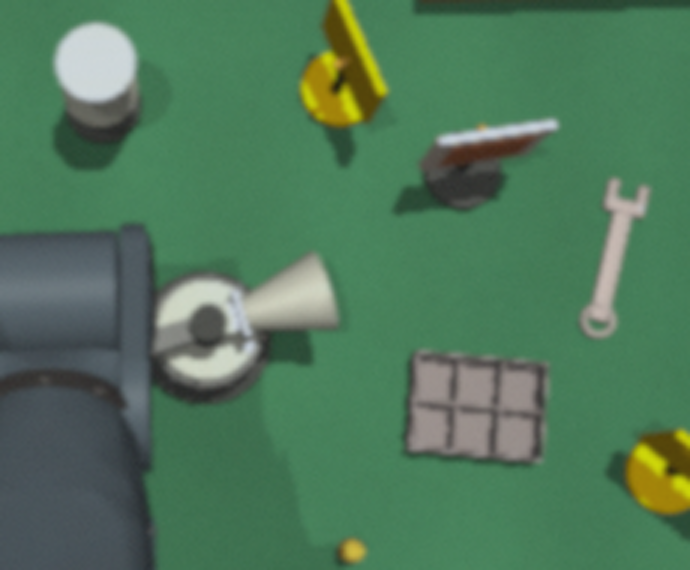

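The horn's mouth is at crop (327,290) and the knob at (207,324), so the heading is about -74°. The panel top is at crop (438,140)–(557,126). I push slowly to just short of the target, about -60°.

```bash
python3 - <<'E'
from h import *
w=arc(106,119,12)
E
```

```text
[[1,[0.01,-0.01,0.00],[0,0,-0.02]],[1,[0.01,-0.03,0.00],[0,0,-0.05]],[1,[0.01,-0.04,0.00],[0,0,-0.07]],[1,[0.01,-0.05,0.00],[0,0,-0.10]],[1,[0.02,-0.07,0.00],[0,0,-0.12]],[1,[0.02,-0.08,0.00],[0,0,-0.14]],[1,[0.02,-0.10,0.00],[0,0,-0.17]],[1,[0.02,-0.11,0.00],[0,0,-0.19]],[1,[0.02,-0.12,0.00],[0,0,-0.22]],[1,[0.02,-0.14,0.00],[0,0,-0.24]],[1,[0.02,-0.15,0.00],[0,0,-0.26]],[1,[0.02,-0.17,0.00],[0,0,-0.29]]]
```

```bash

python3 -m pendant '[[1,[0.01,-0.01,0.00],[0,0,-0.02]],[1,[0.01,-0.03,0.00],[0,0,-0.05]],[1,[0.01,-0.04,0.00],[0,0,-0.07]],[1,[0.01,-0.05,0.00],[0,0,-0.10]],[1,[0.02,-0.07,0.00],[0,0,-0.12]],[1,[0.02,-0.08,0.00],[0,0,-0.14]],[1,[0.02,-0.10,0.00],[0,0,-0.17]],[1,[0.02,-0.11,0.00],[0,0,-0.19]],[1,[0.02,-0.12,0.00],[0,0,-0.22]],[1,[0.02,-0.14,0.00],[0,0,-0.24]],[1,[0.02,-0.15,0.00],[0,0,-0.26]],[1,[0.02,-0.17,0.00],[0,0,-0.29]]]'
# finger back off the bar, along tool +y, then up
python3 -m pendant '[[1,[0,0.05,0],[0,0,0]],[1,[0,0.2,0],[0,0,0]],[1,[0,0.2,0],[0,0,0]],[1,[0,0.2,-0.3],[0,0,0]],[1,[0,0.2,-0.6],[0,0,0]],[1,[0,0.2,-0.9],[0,0,0]],[1,[0,0.2,-0.9],[0,0,0]],[1,[0,0.2,-0.9],[0,0,0]]]'
python3 - <<'E'
from h import *
im=capture('wrist');save(im,'w4.png')
c=cal('wrist')
for l in('tail_left','tail_right','horn'):
    for r in outline_of(l,'wrist')[:1]: print(l,r['confidence'],r['location'],r['region'].sum()); np.save(l+'_w.npy',r['region'])
im=capture('top');np.save('t4.npy',im)
for r in outline_of('horn','top')[:1]: print('top',r['confidence'],r['location'],r['region'].sum()); np.save('horn_t.npy',r['region'])
s=read_state();print(s['clock'],s['position'],yaw(np.array(s['ee_rot'])),(-c[1].T@c[2]).round(3))
import pickle;pickle.dump(c,open('c4.pkl','wb'))
E
```

```text
clock: 11.3
position: [0.5282, 0.048, 0.1229]
ee_rot: [[-0.489, 0.872, 0.0], [0.872, 0.489, -0.0], [-0.0, 0.0, -1.0]]
wrist_force: [0.8, 1.3, 0.5]
finger_gap: -0.001
grip_force: 0.4
clock: 12.1
position: [0.5545, 0.0627, 0.2583]
ee_rot: [[-0.488, 0.873, 0.001], [0.873, 0.488, -0.0], [-0.001, 0.001, -1.0]]
wrist_force: [-0.6, 0.1, -0.7]
finger_gap: 0.001
grip_force: 0.0
tail_left 0.73 [265.1, 226.6] 2098
tail_right 0.9 [251.5, 224.0] 1657
top 0.82 [362.9, 186.5] 662
12.4 [0.55412006 0.06265467 0.25679894] 29.177554869101662 [0.522 0.122 0.375]
```

View pics/w4.png

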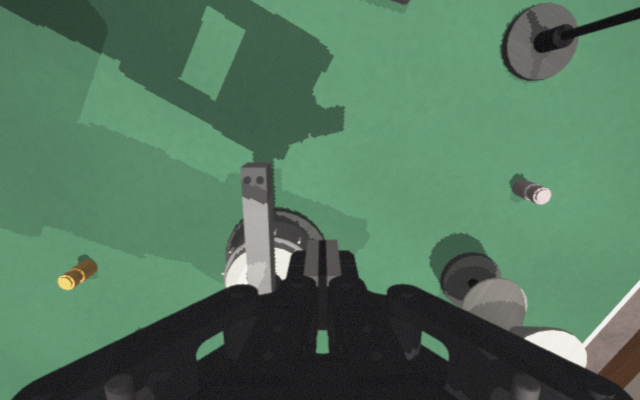

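The finger is off the bar. The tail's end is at (257,168), running to (262,285), and it has stayed where it was left. I fit the heading by silhouette.

```bash
cat > fit.py <<'E'
from h import *
from scipy.optimize import minimize
def hull(c,P,shape=(400,640)):
    q=proj('',P,c); m=np.zeros(shape,np.uint8); cv2.fillConvexPoly(m,np.round(cv2.convexHull(q.astype(np.float32))*16).astype(np.int32),255,cv2.LINE_AA,4); return m/255.
def W(P,ax,H):
    t=np.radians(H);f=np.array([np.cos(t),np.sin(t)]);l=np.array([-f[1],f[0]]);P=np.array(P)
    return np.c_[ax+P[:,:1]*f+P[:,1:2]*l,P[:,2]]
bar=[(r,s,z) for r in(.016,.130) for s in(-.01,.01) for z in(.092,.118)]
a=np.linspace(0,6.28,40)
horn=[(.105,.036*np.cos(x),.105+.036*np.sin(x)) for x in a]+[(.03,.012*np.cos(x),.105+.012*np.sin(x)) for x in a]
def fit(c,reg,model,H0,free,win):
    m=np.zeros((400,640));m[win]=1
    def cost(v): 
        M=hull(c,W(model,AX+(v[1:]/1000 if free else 0),v[0])); return (np.abs(M-reg)*m).sum()/reg.sum()
    x0=[H0]+([0,0] if free else [])
    sx=np.array([x0]+[np.array(x0)+d for d in (np.eye(len(x0))*4)])
    r=minimize(cost,x0,method='Nelder-Mead',options=dict(initial_simplex=sx)); return r.x.round(2),round(r.fun,3)
def run(H,tail_regs=None,cw=None,top_reg=None):
    if tail_regs is not None:
        for fr in(0,1): print('tail',fit(cw,tail_regs,bar,H,fr,np.s_[:275]))
    for fr in(0,1): print('horn+180',fit(cal('top'),top_reg,horn,H-180,fr,np.s_[:]))
E
python3 - <<'E'
from fit import *
import pickle
c=pickle.load(open('c4.pkl','rb'))
run(119,np.load('tail_left_w.npy')|np.load('tail_right_w.npy'),c,np.load('horn_t.npy'))
# axis/panel refine from the top view at start
im=np.load('t4.npy'); save(cv2.resize(im[100:230,300:470],None,fx=4.5,fy=4.5,interpolation=2),'t4.png')
for n in('top','scene'):
    capture(n)
    for r in outline_of('panel',n)[:4]:
        ys,xs=np.nonzero(r['region']);print(n,np.round(r['location']),round(r['confidence'],2),xs.min(),xs.max(),ys.min(),ys.max())
E
```

```text
tail (array([118.38]), np.float64(0.066))
tail (array([118.94,   0.  ,   1.51]), np.float64(0.057))
horn+180 (array([-61.5]), np.float64(0.174))
horn+180 (array([-60.78,  -1.96,   1.66]), np.float64(0.15))
top [428. 143.] 0.95 411 455 130 159
top [382. 116.] 0.79 371 397 88 131
top [498. 251.] 0.78 479 528 233 261
top [471. 172.] 0.29 464 486 150 201
scene [221. 184.] 0.88 213 238 170 210
scene [224. 217.] 0.81 215 240 187 242
scene [259. 162.] 0.77 250 267 126 168
```

View pics/t4.png

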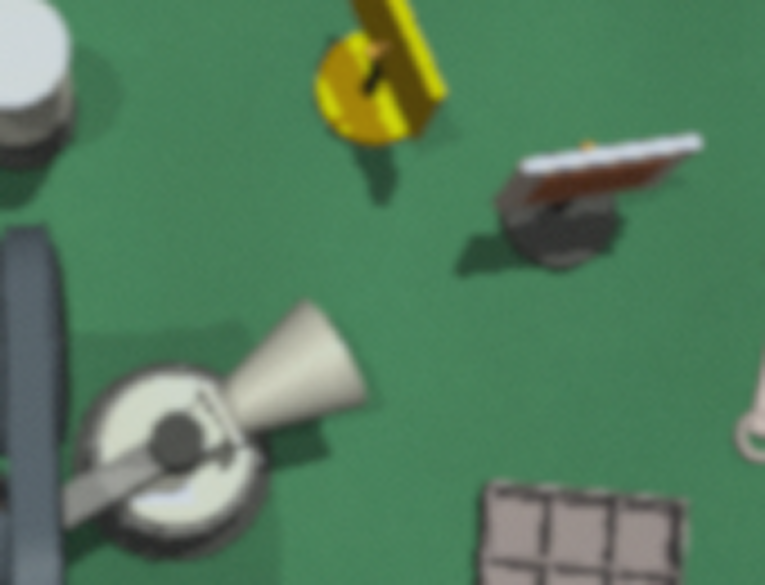

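Tail heading is about 118.7°, so the horn is at -61.3°. The panel's plate centre from the axis is at about -58.8°, so it needs another 2.4°. I go back down beside the bar and nudge.

```bash

python3 -m pendant '[[1,[0,0,0.3],[0,0,0]],[1,[0,0,0.6],[0,0,0]],[1,[0,0,0.9],[0,0,0]],[1,[0,0,0.9],[0,0,0]],[1,[0,0,0.9],[0,0,0]]]'
python3 - <<'E'
from h import *
ct=cal('top');m=atz('top',(300+339/4.5,100+353/4.5),.105,ct)[:2]-AX;print('horn px',np.degrees(np.arctan2(m[1],m[0])))
p=atz('top',(300+612/4.5,100+154/4.5),.155,ct);print(p)
w=arc(121.6,121.6,10,off0=.052)
E
```

```text
clock: 13.1
position: [0.5548, 0.0627, 0.1237]
ee_rot: [[-0.488, 0.873, -0.0], [0.873, 0.488, -0.0], [0.0, -0.0, -1.0]]
wrist_force: [0.6, -0.4, -0.0]
finger_gap: 0.001
grip_force: 0.0
horn px -62.8800828053433
[ 0.70811184 -0.30223216  0.155     ]
[[1,[0.02,-0.07,0.00],[0,0,-0.05]],[1,[0.01,-0.08,0.00],[0,0,-0.05]],[1,[0.01,-0.10,0.00],[0,0,-0.05]],[1,[0.01,-0.12,0.00],[0,0,-0.05]],[1,[0.01,-0.14,0.00],[0,0,-0.05]],[1,[0.01,-0.16,0.00],[0,0,-0.05]],[1,[0.01,-0.17,0.00],[0,0,-0.05]],[1,[0.01,-0.19,0.00],[0,0,-0.05]],[1,[0.01,-0.21,0.00],[0,0,-0.05]],[1,[0.01,-0.23,0.00],[0,0,-0.05]]]
```

```bash

python3 -m pendant '[[1,[0.01,-0.07,0.00],[0,0,-0.05]],[1,[0.01,-0.10,0.00],[0,0,-0.05]],[1,[0.01,-0.12,0.00],[0,0,-0.05]],[1,[0.01,-0.14,0.00],[0,0,-0.05]],[1,[0.01,-0.16,0.00],[0,0,-0.05]],[1,[0.01,-0.18,0.00],[0,0,-0.05]],[1,[0.01,-0.2,0.00],[0,0,-0.05]],[1,[0.01,-0.21,0.00],[0,0,-0.05]],[1,[0.01,-0.22,0.00],[0,0,-0.05]],[1,[0.01,-0.23,0.00],[0,0,-0.05]],[1,[0.01,-0.23,0.00],[0,0,-0.05]]]'
python3 -m pendant '[[1,[0,0.05,0],[0,0,0]],[1,[0,0.2,0],[0,0,0]],[1,[0,0.2,0],[0,0,0]],[1,[0,0.2,-0.3],[0,0,0]],[1,[0,0.2,-0.6],[0,0,0]],[1,[0,0.2,-1],[0,0,0]],[1,[0,0.2,-1],[0,0,0]]]'
python3 -m pendant '[[1,[0.6,0,-0.1],[0,0,0]],[1,[0.6,0,-0.1],[0,0,0]],[1,[0.6,0,-0.1],[0,0,0]],[1,[0.6,0,-0.1],[0,0,0]],[1,[0.6,0,-0.1],[0,0,0]]]'
python3 - <<'E'
from fit import *
capture('wrist');c=cal('wrist')
T=0
for l in('tail_left','tail_right'):
    for r in outline_of(l,'wrist')[:1]: print(l,round(r['confidence'],2),np.round(r['location']),r['region'].sum()); T=T|r['region']
im=capture('top');np.save('t5.npy',im)
ho=outline_of('horn','top')[0]['region']; run(121,T,c,ho)
im2=capture('wrist')
k=cv2.resize(im[90:240,310:470],None,fx=3.7,fy=3.7,interpolation=2);k2=im2[:,:300]
v=np.zeros((max(len(k),400),k.shape[1]+200,3),np.uint8);v[:len(k),:k.shape[1]]=k
v[:250,k.shape[1]:]=cv2.resize(im2,(400,250))[:,100:300];save(v,'t5.png');print(read_state()['clock'],read_state()['position'])
E
```

```text
clock: 14.2
position: [0.5235, 0.0471, 0.1229]
ee_rot: [[-0.521, 0.853, -0.0], [0.853, 0.521, -0.0], [0.0, -0.0, -1.0]]
wrist_force: [0.3, 0.5, 0.1]
finger_gap: -0.002
grip_force: 0.0
clock: 14.9
position: [0.5508, 0.0629, 0.2785]
ee_rot: [[-0.522, 0.853, 0.008], [0.853, 0.522, 0.0], [-0.004, 0.007, -1.0]]
wrist_force: [0.8, 0.9, -0.2]
finger_gap: 0.001
grip_force: 0.0
clock: 15.4
position: [0.5025, 0.1391, 0.2874]
ee_rot: [[-0.521, 0.853, -0.001], [0.853, 0.521, -0.0], [-0.0, -0.001, -1.0]]
wrist_force: [0.2, -0.6, 0.7]
finger_gap: 0.002
grip_force: 0.0
tail_left 0.89 [272. 268.] 626
tail_right 0.61 [262. 267.] 479
tail (array([120.34]), np.float64(0.044))
tail (array([121.09,   1.01,   1.81]), np.float64(0.034))
horn+180 (array([-59.42]), np.float64(0.209))
horn+180 (array([-60.56,  -0.72,   2.4 ]), np.float64(0.18))
15.7 [0.50246663 0.13917698 0.28771152]
```

View pics/t5.png

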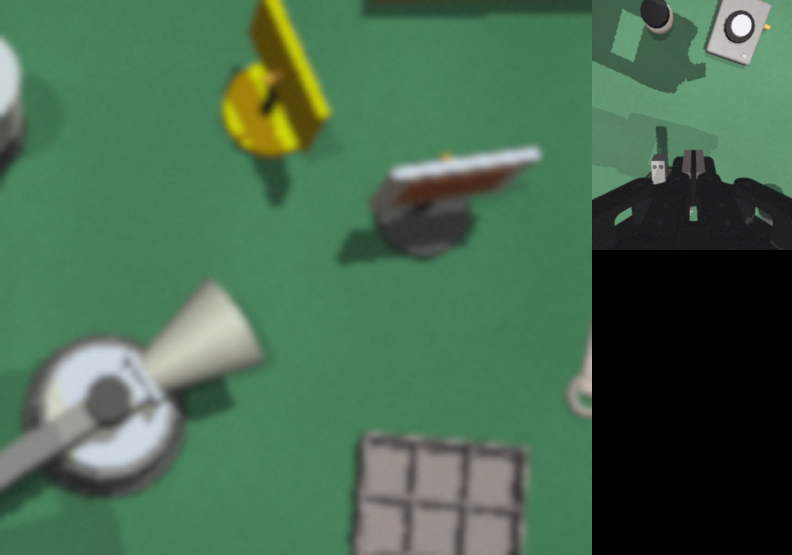

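The horn mouth at (237,318) and the knob at (109,400) aim close to the panel top centre at (467,163). The grey trigger is at (740,27) in the inset. I make one joint fit over the views to refine this.

```bash
python3 - <<'E'
from fit import *
cs={n:cal(n) for n in('top','scene')}; regs={}
for n in cs:
    for k in range(4):
        capture(n)
        for l in('horn','tail_left','tail_right','panel'):
            for r in outline_of(l,n):
                loc=np.array(r['location']);t=proj('',[(.707,-.302,.1)] if l=='panel' else [(.5595,-.058,.1)],cs[n])[0]
                if np.linalg.norm(loc-t)<(14 if l=='panel' else 50): regs.setdefault((n,l),[]).append(r['region']); break
M={k:np.mean(v,0) for k,v in regs.items()}; print({k:(len(v),round(M[k].sum())) for k,v in regs.items()})
plate=[(x,y,z) for x in(-.004,.004) for y in(-.05,.05) for z in(.055,.155)]
foot=[(.036*np.cos(x),.036*np.sin(x),z) for x in a for z in(0,.008)]
def nm(f,x0,st):
    s=np.array([x0]+[np.array(x0)+d for d in np.diag(st)]); return min((minimize(f,x0,method='Nelder-Mead',options=dict(initial_simplex=s,maxiter=600)) for _ in[0]),key=lambda r:r.fun)
def cp(v,ns):
    s=0
    for n in ns:
        p=np.maximum(hull(cs[n],W(plate,v[:2],v[2])),hull(cs[n],W([(x-v[3],y,z) for x,y,z in foot],v[:2],v[2]))); s+=np.abs(p-M[n,'panel']).sum()/M[n,'panel'].sum()
    return s
for ns in(['top'],['top','scene']):
    r=nm(lambda v:cp(v,ns),[.707,-.302,6.6,0.0],[.004,.004,5,.008]);print('panel',ns,r.x.round(4),round(r.fun,3)); P=r.x[:2]
def ch(v,ns):
    s=0
    for n in ns:
        s+=np.abs(hull(cs[n],W(horn,v[1:],v[0]))-M[n,'horn']).sum()/M[n,'horn'].sum()
        t=[M[n,l] for l in('tail_left','tail_right') if (n,l) in M]
        if n=='top' and len(t)==2:
            w=np.zeros((400,640));q=np.nonzero(t[0]+t[1]>.5);w[q[0].min()-3:q[0].max()+4,q[1].min()+1:q[1].max()+4]=1
            s+=(w*np.abs(hull(cs[n],W(bar,v[1:],v[0]+180))-np.clip(t[0]+t[1],0,1))).sum()/(t[0]+t[1]).sum()
    return s
for ns in(['top'],['top','scene']):
    r=nm(lambda v:ch(v,ns),[-59.5,*AX],[3,.004,.004]); d=P-r.x[1:]
    print('head',ns,r.x.round(4),round(r.fun,3),'want',np.degrees(np.arctan2(d[1],d[0])).round(2))
E
```

```text
{('top', 'horn'): (3, 648), ('top', 'tail_left'): (4, 182), ('top', 'tail_right'): (4, 226), ('top', 'panel'): (4, 722), ('scene', 'horn'): (4, 428), ('scene', 'tail_left'): (4, 322), ('scene', 'tail_right'): (3, 39), ('scene', 'panel'): (4, 482)}
panel ['top'] [ 7.06600e-01 -3.03000e-01  1.35028e+01 -6.50000e-03] 0.121
panel ['top', 'scene'] [ 7.0990e-01 -3.0270e-01  3.5859e+00 -3.5000e-03] 1.149
head ['top'] [-5.82159e+01  5.57800e-01 -5.57000e-02] 0.302 want -58.37
head ['top', 'scene'] [-5.84176e+01  5.57400e-01 -5.56000e-02] 0.518 want -58.32
```

The horn is at -58.3° and the aim wanted is -58.3°, so it is aimed. Next is the grey trigger. I triangulate its button from two wrist positions as I approach.

```bash
cat > btn.py <<'E'
from h import *
import pickle,os
def go():
    capture('wrist');c=cal('wrist');out=[]
    for r in outline_of('button','wrist'):
        p=atz('',r['location'],.048,c);print(np.round(r['location']),round(r['confidence'],2),p.round(4),r['region'].sum()); out.append((p,ray('',r['location'],c)))
    out=[o for o in out if np.linalg.norm(o[0][:2]-[.496,.288])<.03]
    L=pickle.load(open('b.pkl','rb')) if os.path.exists('b.pkl') else []
    L+=[o[1] for o in out[:1]]; pickle.dump(L,open('b.pkl','wb'))
    if len(L)>1: print('tri',tri(L))
E
python3 - <<'E'
from btn import *
go(); plan([(.43,.23,.25,31.4)])
E
```

```text
[399.  43.] 0.83 [0.5006 0.2913 0.048 ] 957
[0.765,-0.097,0.253],[0,0,0.001] -> [0.43 0.23 0.25] 31.4
```

```bash

python3 -m pendant '[[1,[0.76,-0.1,0.1],[0,0,0]],[1,[0.76,-0.1,0.25],[0,0,0]],[1,[0.76,-0.1,0.25],[0,0,0]],[1,[0.76,-0.1,0.25],[0,0,0]],[1,[0.76,-0.1,0.25],[0,0,0]]]'
python3 - <<'E'
from btn import *
go(); ct,cs=cal('top'),cal('scene'); L=pickle.load(open('b.pkl','rb'))
for n in('top','scene'):
    capture(n)
    for r in outline_of('button',n):
        p=atz(n,r['location'],.048)
        if np.linalg.norm(p[:2]-[.496,.288])<.03: print(n,p.round(4),round(r['confidence'],2)); L.append(ray(n,r['location']))
p,e=tri(L);print(p,e); plan([(p[0],p[1],.15,31.4),(p[0],p[1],.085,31.4)])
print(read_state()['position'])
E
```

```text
clock: 18.3
position: [0.4303, 0.2291, 0.2508]
ee_rot: [[-0.522, 0.853, 0.0], [0.853, 0.522, -0.0], [-0.0, 0.0, -1.0]]
wrist_force: [0.4, 0.1, 1.0]
finger_gap: 0.001
grip_force: 0.0
[417. 164.] 0.69 [0.5018 0.2913 0.048 ] 909
[564.  83.] 0.29 [0.5733 0.4216 0.048 ] 2697
tri (array([0.50065414, 0.2909798 , 0.05041259]), [np.float64(0.0004338929587545725), np.float64(0.0004338929587545994)])
scene [0.49   0.2913 0.048 ] 0.67
[0.49903199 0.29195165 0.05422124] [np.float64(0.002434766247920734), np.float64(0.0009981828355686737), np.float64(0.0033494538713973966)]
[0.123,0.610,0.671],[0,0,-0.001] -> [0.499 0.292 0.15 ] 31.4
[0.000,0.000,0.433],[0,0,-0.000] -> [0.499 0.292 0.085] 31.4
[0.43056918 0.22859138 0.25071278]
```

```bash

python3 -m pendant '[[1,[0.11,0.6,0.1],[0,0,0]],[1,[0.11,0.6,0.3],[0,0,0]],[1,[0.11,0.6,0.6],[0,0,0]],[1,[0.11,0.6,0.85],[0,0,0]],[1,[0.11,0.6,1],[0,0,0]],[1,[0.11,0.6,1],[0,0,0]],[1,[0.11,0.6,1],[0,0,0]]]'
python3 -m pendant '[[1,[0,0,0.06],[0,0,0]],[1,[0,0,0.12],[0,0,0]],[1,[0,0,0.15],[0,0,0]],[1,[0,0,0.16],[0,0,0]],[1,[0,0,0.17],[0,0,0]],[1,[0,0,0.17],[0,0,0]]]'
```

```text
clock: 19.3
position: [0.4988, 0.29, 0.1012]
ee_rot: [[-0.521, 0.854, 0.0], [0.854, 0.521, 0.0], [-0.0, 0.0, -1.0]]
wrist_force: [0.8, -0.3, 0.4]
finger_gap: 0.002
grip_force: 0.0
clock: 19.9
position: [0.4985, 0.2902, 0.076]
ee_rot: [[-0.522, 0.853, 0.001], [0.853, 0.522, 0.0], [-0.0, 0.001, -1.0]]
wrist_force: [-2.1, -1.8, 9.4]
finger_gap: -0.001
grip_force: 4.9
```

Force is already 9.4 N, more than full travel takes. I come up in small steps to check that the force profile matches a 6 mm spring.

```bash

for i in 1 2 3 4 5 6; do python3 -m pendant '[[1,[0,0,-0.007],[0,0,0]],[1,[0,0,-0.01],[0,0,0]],[1,[0,0,-0.01],[0,0,0]]]' | egrep 'position|wrist'; done
```

```text
position: [0.4985, 0.2901, 0.0767]
wrist_force: [1.6, -1.0, 3.9]
position: [0.4985, 0.2901, 0.0781]
wrist_force: [3.0, -0.4, 3.7]
position: [0.4982, 0.2901, 0.0795]
wrist_force: [1.5, 0.4, 2.4]
position: [0.4981, 0.2901, 0.0809]
wrist_force: [1.3, 1.0, 1.4]
position: [0.4979, 0.2899, 0.0822]
wrist_force: [-0.0, -0.2, -0.1]
position: [0.4982, 0.2901, 0.084]
wrist_force: [0.9, -0.0, 0.1]
```

The force falls from about 4 N to 0 over roughly 6 mm, so the button was fully pressed and is up again. I retract and check the aim once more.

```bash

python3 -m pendant '[[1,[0,0,-0.2],[0,0,0]],[1,[0,0,-0.5],[0,0,0]],[1,[0,0,-0.8],[0,0,0]],[1,[0,0,-0.8],[0,0,0]],[1,[0,0,-0.8],[0,0,0]],[1,[0,0,-0.8],[0,0,0]]]'
python3 - <<'E'
from fit import *
capture('top'); run(121,None,None,outline_of('horn','top')[0]['region'])
for l in('panel','bicone','whip','jar','rotator','trigger'): print(l,[np.round(r['location']) for r in outline_of(l,'top')[:2]])
print(read_state()['clock'],close_job())
E
```

```text
clock: 22.3
position: [0.4976, 0.2898, 0.2027]
ee_rot: [[-0.521, 0.853, -0.002], [0.853, 0.521, -0.001], [0.0, -0.002, -1.0]]
wrist_force: [-0.7, -0.1, -0.1]
finger_gap: 0.0
grip_force: 0.0
horn+180 (array([-59.42]), np.float64(0.243))
horn+180 (array([-58.03,  -2.26,   2.63]), np.float64(0.203))
panel [array([497., 252.]), array([427., 143.])]
bicone [array([303., 118.]), array([235., 271.])]
whip [array([214., 161.])]
jar [array([234., 271.])]
rotator [array([342., 196.])]
trigger [array([218., 225.])]
the job is handed in; nothing more can be done
22.7 None
```

The horn is aimed at the middle of the white panel to within about 1° by my measurements, the grey trigger's button was pressed fully and released, and the job is handed in at 22.7 s; nothing else seen in the last view had moved.

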